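Fit the new panel filter into the air-cleaner housing

TASK

Fit the new air filter (green frame, white pleats) into the black air-cleaner housing: tuck one short edge under the yellow lip, then swing the other end down until the filter lies flat on the housing's floor with its handle up, and let go. Leave the used filter (red frame, brown pleats) where it lies.

Things in the scene. Friction and masses are not known exactly. Their poses are not given: they have to be found in the camera images.
- new_filter_grip (a point): New filter: rigid green panel, white pleats, 160 (its x) x 100 (y) x 22 mm thick, about 0.3 kg, flat on the bench. Bridge handle across its middle: bar 14 mm thick (x), 76 long (y), 16 high, on an 8 mm post at each end. This point is the bar's centre, over the panel's centre, 62 mm above the underside (40 above the top face). z = panel's upward normal. Either short end may go under the lip.
- used_filter_grip (a point): Used filter: same shape and size as the new one but red frame and dark brown pleats; same point and axes. It stays where it is.
- housing: Open-topped black housing fixed to the bench; origin at the centre of its underside on the bench, z up. Inside: 180 mm along x (-90 to +90) by 126 mm along y, floor 5 mm above the bench, walls 5 mm thick. Heights above the bench: side walls 38 mm, +x wall 30 mm. Seated, the filter's handle bar centre is 67 mm above the bench, with 20 mm of play lengthwise and 26 mm sideways.
- lip (a point): Middle of the inner edge, on the underside, of the yellow lip that runs along the housing's whole -x end wall (the end towards the robot) and overhangs the inside by 30 mm; at x = -60, y = 0, z = 47 mm in the housing's frame, axes alike. The lip is 6 mm thick (top at 53 mm). From it to the +x wall the opening is 150 mm, shorter than the filter.
Things that resemble listed ones, but are neither listed nor needed, are in the scene too. What is shaped like the part that bears new_filter_grip but pink or purple is not meant.

How it is judged:
At the end, for the whole second after the job is handed in: The new filter lies flat (within 4.5 degrees) on the housing's floor (its handle bar 61 to 72 mm above the bench), one end under the lip, its centre within 16 mm lengthwise and 18 mm sideways of the housing's centre; the used filter is within 25 mm of where it started (x of new_filter_grip in the frame of housing between -0.016 and 0.016 m and y of new_filter_grip in the frame of housing between -0.018 and 0.018 m and z of new_filter_grip in the frame of housing between 0.061 and 0.072 m and angle between new_filter_grip's own z axis and vertical below 0.08 rad and distance of used_filter_grip from where it was at the start of the episode below 0.025 m); the robot touches nothing.
It fails at once if the used filter is moved more than 25 mm (distance of used_filter_grip from where it was at the start of the episode above 0.025 m).
It also fails if it takes over 40 s, if anything falls off the work surface, if the arm or the gripper's body presses on something with over 40 N, if the wrist force passes 120 N, or if a joint passes its speed limit or range.

ROBOT

A 7-joint arm with a two-finger parallel gripper is mounted at the origin on the work surface. World frame = base frame: x ahead of the robot, y to its left, z up, the work surface at z = 0. Lengths are in m, angles in rad, forces in N, time in s.
With the tool pointing down it reaches from about 0.425 to 0.825 m from the base axis. Payload 3.6 kg.
Tool frame: the origin (TCP) lies at the very end of the fingers, on their centre line; the grasp point (between the pads) lies 19 mm behind it; z points along the fingers, y is the line along which they close (so a half turn about z gives the same grasp; the last joint's range is limited). The gripper opens to 93 mm and grips with 3 to 60 N. Pads are 15 mm wide; open, the fingers measure 128 mm over their backs; the gripper's body (75 mm by 188 mm) begins 65 mm behind the grasp point.
Start: joints at [-1.179, 0.615, -0.013, 1.423, 0.008, 1.103, -0.04], TCP at [0.264, 0.594, 0.219] pointing down, gripper open.
Joint ranges: [-3.12, 3.12], [-0.3, 2.06], [-1.34, 1.32], [0.26, 2.42], [-1.36, 4.5], [0.01, 1.98], [-2.84, 2.84]. Speed limits (rad/s): [2.79, 2.79, 3.14, 3.14, 3.14, 3.14, 3.14].

INTERFACE

Orientations are given as a rotation vector (axis times angle).
In Python, from bench import env gives the robot as it stands.
- The arm moves only by the shell command python3 -m jog 'ROWS' [FORCE]. ROWS is JSON, a list of rows, each a list of 7 numbers: the turn, a rotation vector about the tool's x, y, z in units of 6 degrees (1.0 is 6 degrees), then the shift along the tool's x, y, z in units of 30 mm (1.0 is 30 mm), then the finger opening in mm, from 0 to 93. A call has 1 to 20 rows; each row shifts and turns the commanded pose from where the row before left it, along the tool's axes as they then stand; what a row does not reach is not made up. A row lasts 1/8 s, in which the tool goes at most 62.5 mm and 10.7 degrees, less where a joint would pass 70% of its speed; a pose out of reach is approached as far as the arm can. A call is refused whole if a number of a shift passes 1 or a number of a turn 1, either way. A call with a gripper value outside its range is refused whole. The fingers move at their own pace and stop on an object; FORCE is the grip in N (left out, the last holds). Time passes only in rows, so rows that do not move let the fingers close. It gives the time, the measured TCP pose, the force, the opening and the grip force at its end, in the units of the state.
- env.read_state(): the state, without advancing time (a new reading comes with each control period).
- env.get_image(name): name is "scene" or "top" or "wrist"; returns a dict with "color" (480x640x3 uint8, red, green, blue), "range_z" (480x640 float32, m along the optical axis (not along the pixel's ray), 0 where there is no reading), "intrinsics" (3x3 intrinsics, pixels), "eye" and "rotation" of the camera in the world. Camera axes: x right, y down, z forward; pixel columns grow to the right and rows downward; lengths in m; the calibration is good to about 2 mm. A picture is of the moment at which its call begins.
- env.job_done(): hands the job in; it is judged then, once.
Trained networks look in a picture, given as the dict that the camera call returned (one of the last four; its "shot" number tells which), for a name from the list of things; names that differ only in an ending like _2 or _b are one class to them, and where a whole thing is asked for, a point or a joint stands for the part that bears it (a point fixed in the world has none). Each returns a list of dicts, best first, with "p" (0 to 1); they miss things now and then, are a little off and sometimes report something else, mostly with a low value. They report only what shows in the picture. A call takes as long as a camera call. They do not tell look-alikes from the thing itself.
- env.masks_of(query, picture): "mask" (480x640 bool, what is visible of it) and "extent" ([left, top, width, height] in pixels, round what is visible of it).
The state is a dict: "t": time; "joint_positions": joint angles; "dq": joint speeds; "joint_torque": joint torques, N m; "tool_pos": TCP position; "tcp_rot": TCP orientation; "wrist_force": force on the tool from outside, world axes, zero at the start; "ft_torque": the same for the moment, N m; "opening": finger opening in m; "grip_force": force on a finger pad.
Only numpy, scipy, OpenCV 4.12 (cv2) and the standard library are available. Lean on these libraries where they do the work, as an engineer would, in place of code of your own. Each camera call takes 0.05 s, during which the arm holds its last target. There are 200 camera calls.

## Working session

There is one attempt and no reset: what is moved stays moved. The work goes in short steps, Python scripts to look and compute and a shell command to move; the robot and the scene stay as the last step left them, time stands still between calls to the robot, and variables do not carry over. Pictures are saved under pics/ and viewed, at most 10 in all, crops included, and the job is handed in when it is done.

```bash
mkdir -p pics; cat > h.py <<'E'
import numpy as np, cv2
from scipy.spatial.transform import Rotation as R
from bench import env
def pts(im,mask):
    v,u=np.nonzero(mask&(im["range_z"]>0)); z=im["range_z"][v,u]; K=np.array(im["intrinsics"])
    c=np.stack([(u-K[0,2])/K[0,0]*z,(v-K[1,2])/K[1,1]*z,z],1)
    return c@np.array(im["rotation"]).T+np.array(im["eye"])
def save(im,n,crop=None,s=1):
    c=im["color"][...,::-1]
    if crop: x,y,w,h=crop; c=c[y:y+h,x:x+w]
    cv2.imwrite("pics/"+n,cv2.resize(c,None,fx=s,fy=s,interpolation=cv2.INTER_CUBIC))
E
python3 - <<'E'
from h import *
for n in ("top","scene"):
    im=env.get_image(n); save(im,n+"0.png")
    print(n,im["eye"],np.round(im["rotation"],2).tolist())
    for q in ("new_filter_grip","used_filter_grip","housing","lip"):
        for d in env.masks_of(q,im)[:4]:
            p=pts(im,d["mask"]); print(q,round(d["p"],2),d["extent"],np.round(np.median(p,0),3) if len(p) else None, np.median(im["color"][d["mask"]],0))
s=env.read_state(); print(s["t"],s["tool_pos"],s["tcp_rot"])
E
```

```text
top [ 0.27969133 -0.07164105  1.19938468] [-2.1, 2.13, -0.21]Traceback (most recent call last):
  File "<stdin>", line 7, in <module>
  File "h.py", line 7, in pts
    return c@np.array(im["rotation"]).T+np.array(im["eye"])
           ~~~~~~~~~~~~~~~~~~~~~~~~~~~~^~~~~~~~~~~~~~~~~~~~
ValueError: operands could not be broadcast together with shapes (2696,) (3,)
```

```bash
sed -i 's/c@np.array(im\["rotation"\]).T/R.from_rotvec(im["rotation"]).apply(c)/' h.py
python3 - <<'E'
from h import *
for n in ("top","scene"):
    im=env.get_image(n); save(im,n+"0.png")
    print(n,im["eye"])
    for q in ("new_filter_grip","used_filter_grip","housing","lip"):
        for d in env.masks_of(q,im)[:4]:
            p=pts(im,d["mask"]); print(q,round(d["p"],2),d["extent"],np.round(np.median(p,0),3) if len(p) else None, np.median(im["color"][d["mask"]],0))
s=env.read_state(); print(s["t"],s["tool_pos"],s["tcp_rot"])
E
```

```text
top [ 0.27969133 -0.07164105  1.19938468]
new_filter_grip 0.9 [381.3, 209.5, 57.9, 78.1] [ 0.504 -0.273  0.022] [102. 191. 121.]
new_filter_grip 0.72 [292.1, 277.3, 63.6, 78.3] [ 0.346 -0.073  0.023] [227. 172. 209.]
new_filter_grip 0.7 [423.6, 117.0, 63.7, 73.0] [ 0.734 -0.394  0.022] [123.  53. 169.]
new_filter_grip 0.63 [387.7, 320.7, 82.4, 81.3] [ 0.249 -0.296  0.022] [147.  74. 192.]
used_filter_grip 0.85 [301.8, 168.4, 51.2, 74.3] [ 0.603 -0.086  0.023] [126.   43.5  35. ]
housing 0.84 [167.0, 180.4, 78.1, 90.7] [0.567 0.191 0.008] [31. 31. 33.]
lip 0.93 [168.8, 180.8, 81.6, 90.3] [0.567 0.19  0.008] [31. 31. 33.]
scene [ 1.02033511 -0.41807151  1.120127  ]
new_filter_grip 0.93 [145.9, 191.2, 67.8, 66.8] [ 0.262 -0.307  0.022] [114.  56. 151.]
new_filter_grip 0.83 [216.7, 379.3, 55.0, 95.2] [ 0.753 -0.4    0.022] [132.  73. 170.]
new_filter_grip 0.58 [212.8, 266.2, 59.9, 76.7] [ 0.522 -0.278  0.022] [135.  177.  142.5]
used_filter_grip 0.71 [297.3, 256.4, 83.5, 78.7] [ 0.619 -0.09   0.022] [130.  45.  33.]
housing 0.73 [374.0, 180.6, 98.5, 90.5] [0.565 0.191 0.008] [52. 52. 38.]
lip 0.8 [370.7, 174.5, 102.4, 96.2] [0.563 0.191 0.008] [56. 56. 39.]
lip 0.72 [212.2, 265.8, 61.5, 76.1] [ 0.522 -0.278  0.022] [136. 177. 143.]
lip 0.31 [297.3, 258.8, 84.5, 77.6] [ 0.619 -0.09   0.022] [130.  45.  33.]
0.6 [0.26368607 0.59407575 0.21864066] [-6.51424331e-01 -3.07326777e+00  9.19740214e-05]
```

View pics/top0.png

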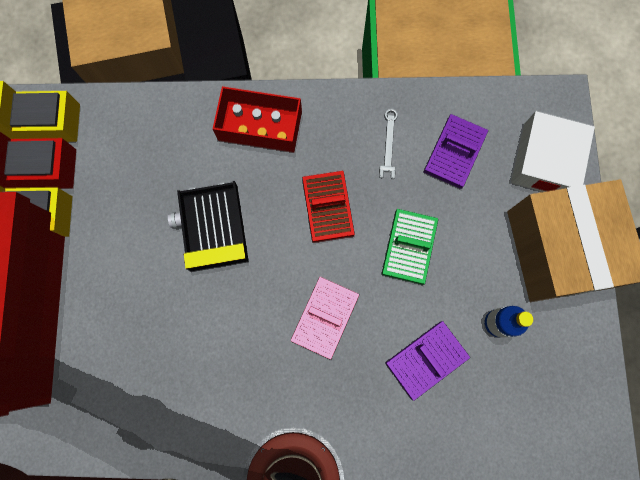

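Candidates: green (410,246), purple (457,151) and (428,360), pink (325,318), red (328,206, the used filter). Only the one at (410,246) has a green frame and white pleats, so I take that as the new filter and confirm it in a crop.

```bash
python3 - <<'E'
from h import *
im=env.get_image("top"); save(im,"crop1.png",(150,150,320,160),2.5)
def rect(p): 
    r=cv2.minAreaRect((p[:,:2]*1000).astype(np.float32)); return np.round(cv2.boxPoints(r)).tolist(),np.round(r[0],1),np.round(r[1],1)
hsv=cv2.cvtColor(im["color"],cv2.COLOR_RGB2HSV)
def win(x,y,w,h):
    m=np.zeros((480,640),bool); m[y:y+h,x:x+w]=1; return m
for nm,w in (("green",(375,200,70,92)),("red",(295,163,65,85))):
    p=pts(im,win(*w)); a=p[(p[:,2]>.015)&(p[:,2]<.03)]; b=p[p[:,2]>.055]
    print(nm,"panel",rect(a)); print(" bar",rect(b),b[:,2].max(),np.mean(b,0))
p=pts(im,win(150,170,110,110)); 
yl=(hsv[...,0]>22)&(hsv[...,0]<36)&(hsv[...,1]>120)&win(150,170,110,110)
y=pts(im,yl); print("lip",rect(y),np.median(y[:,2]))
print("all",rect(p[(p[:,2]>.025)]),rect(p[(p[:,2]>.025)&(p[:,2]<.046)]))
E
```

```text
green panel ([[419.0, -304.0], [575.0, -344.0], [600.0, -247.0], [445.0, -206.0]], array([ 509.5, -275.2]), array([100.9, 160.9]))
 bar ([[492.0, -310.0], [507.0, -314.0], [526.0, -240.0], [511.0, -236.0]], array([ 509.1, -275. ]), array([76.2, 15.5])) 0.07579107097258464 [ 0.50848281 -0.27419751  0.0682531 ]
red panel ([[523.0, -47.0], [537.0, -146.0], [698.0, -123.0], [683.0, -24.0]], array([610.1, -85.4]), array([162.6, 100. ]))
 bar ([[597.0, -49.0], [607.0, -124.0], [622.0, -122.0], [613.0, -47.0]], array([609.6, -85.6]), array([15.6, 76.2])) 0.075522860474325 [ 0.6084042  -0.08549095  0.06818325]
lip ([[445.0, 107.0], [523.0, 98.0], [542.0, 250.0], [464.0, 260.0]], array([493.4, 178.9]), array([153.7,  78.3])) 0.052959331399184295
all ([[454.0, 267.0], [480.0, 103.0], [672.0, 133.0], [646.0, 298.0]], array([563.3, 200.4]), array([194.5, 166.7])) ([[454.0, 267.0], [481.0, 103.0], [672.0, 133.0], [646.0, 298.0]], array([563.4, 200.4]), array([194.2, 166.7]))
```

View pics/crop1.png

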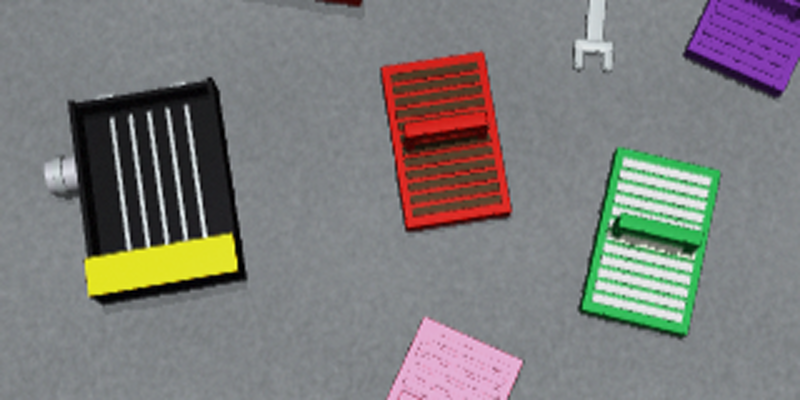

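The crop shows the green filter with white pleats at (650,240), handle up. The housing at (160,190) has its lip at the bottom and the red used filter lies between them. I'll set out above the new filter and refine the housing fit along the way.

```bash
python3 - <<'E'
from h import *
def rect(p): 
    r=cv2.minAreaRect((p[:,:2]*1000).astype(np.float32)); return np.round(cv2.boxPoints(r)).tolist(),np.round(r[0],1),np.round(r[1],1)
for n in ("top","scene"):
    im=env.get_image(n); d=env.masks_of("housing",im)[0]; m=cv2.dilate(d["mask"].astype(np.uint8),np.ones((9,9)))>0
    c=im["color"].astype(int); p=pts(im,m)
    yl=m&(c[...,0]>120)&(c[...,1]>120)&(c[...,2]<90)
    y=pts(im,yl); y=y[(y[:,2]>.048)&(y[:,2]<.058)]; print(n,"lip",rect(y))
    q=p[(p[:,2]>.024)&(p[:,2]<.06)]; print(" walls",rect(q))
    # axis-projected extents
    for a in (7,8,9,10):
        t=np.radians(a); ex=np.array([np.cos(t),np.sin(t)]); ey=np.array([-ex[1],ex[0]])
        print(a,np.round(np.percentile(q[:,:2]@ex,[.3,99.7]),3),np.round(np.percentile(y[:,:2]@ey,[.3,99.7]),3),np.round(np.percentile(y[:,:2]@ex,[.5,99.5]),3))
E
python3 -m jog '[[0,0,0.957,0,0,0,50],[0,0,0.957,0,0,0,50],[0,0,0.957,0,0,0,50],[0,0,0.957,0,0,0,50],[0,0,0.957,0,0,0,50],[0,0,0.957,0,0,0,50],[0,0,0.957,0,0,0,50],[0,0,0.957,0,0,0,50],[0,0,0.957,0,0,0,50],[0,0,0.957,0,0,0,50],[0,0,0.957,0,0,0,50],[0,0,0.957,0,0,0,50],[0,0,0.957,0,0,0,50],[0,0,0.957,0,0,0,50]]'
python3 -m jog '[[0,0,0,-0.85,0.943,0,50],[0,0,0,-0.85,0.943,0,50],[0,0,0,-0.85,0.943,0,50],[0,0,0,-0.85,0.943,0,50],[0,0,0,-0.85,0.943,0,50],[0,0,0,-0.85,0.943,0,50],[0,0,0,-0.85,0.943,0,50],[0,0,0,-0.85,0.943,0,50],[0,0,0,-0.85,0.943,0,50],[0,0,0,-0.85,0.943,0,50],[0,0,0,-0.85,0.943,0,50],[0,0,0,-0.85,0.943,0,50],[0,0,0,-0.85,0.943,0,50],[0,0,0,-0.85,0.943,0,50],[0,0,0,0,0,0,50]]'
```

```text
top lip ([[460.0, 238.0], [481.0, 104.0], [516.0, 110.0], [495.0, 243.0]], array([488.5, 173.5]), array([ 35.5, 135.1]))
 walls ([[454.0, 267.0], [481.0, 103.0], [673.0, 134.0], [646.0, 298.0]], array([563.6, 200.5]), array([194.7, 166.3]))
7 [0.486 0.681] [0.045 0.18 ] [0.487 0.524]
8 [0.489 0.682] [0.036 0.171] [0.49  0.525]
9 [0.491 0.684] [0.028 0.162] [0.492 0.527]
10 [0.492 0.685] [0.019 0.153] [0.493 0.529]
scene lip ([[461.0, 237.0], [483.0, 101.0], [518.0, 107.0], [496.0, 243.0]], array([489.7, 172. ]), array([ 35.8, 137.9]))
 walls ([[454.0, 268.0], [482.0, 100.0], [674.0, 132.0], [646.0, 301.0]], array([564.1, 200.1]), array([194.4, 171.1]))
7 [0.488 0.682] [0.043 0.178] [0.489 0.526]
8 [0.491 0.683] [0.034 0.17 ] [0.491 0.527]
9 [0.492 0.684] [0.025 0.161] [0.493 0.528]
10 [0.494 0.686] [0.016 0.152] [0.494 0.53 ]
t: 2.6
tool_pos: [0.2635, 0.5942, 0.2186]
tcp_rot: [-2.484, -1.923, 0.0]
wrist_force: [-0.1, -0.2, -0.4]
opening: 0.0502
grip_force: 0.0
t: 4.47
tool_pos: [0.5608, 0.146, 0.219]
tcp_rot: [2.485, 1.917, 0.0]
wrist_force: [0.1, -0.1, -0.1]
opening: 0.05
grip_force: 0.0
```

```bash

python3 -m jog '[[0,0,0,-0.94,0.125,0,50],[0,0,0,-0.94,0.125,0,50],[0,0,0,-0.94,0.125,0,50],[0,0,0,-0.94,0.125,0,50],[0,0,0,-0.94,0.125,0,50],[0,0,0,-0.94,0.125,0,50],[0,0,0,-0.94,0.125,0,50],[0,0,0,-0.94,0.125,0,50],[0,0,0,-0.94,0.125,0,50],[0,0,0,-0.94,0.125,0,50],[0,0,0,-0.94,0.125,0,50],[0,0,0,-0.94,0.125,0,50],[0,0,0,-0.94,0.125,0,50],[0,0,0,-0.94,0.125,0,50],[0,0,0,-0.94,0.125,0.5,50],[0,0,0,0,0,0.5,50],[0,0,0,0,0,0,50]]'
cat >> h.py <<'E'
def rel(target,Rt):
    s=env.read_state(); r=R.from_rotvec(s["tcp_rot"]); d=np.array(target)-s["tool_pos"]
    print("shift units",np.round(r.inv().apply(d)/.03,2),"turn units",np.round(np.degrees((r.inv()*Rt).as_rotvec())/6,2),s["t"])
def pose(yaw,tilt=0): # tool y along yaw, z down, then tilted so +y end rises
    c,s=np.cos(np.radians(yaw)),np.sin(np.radians(yaw))
    return R.from_matrix(np.array([[-s,c,0],[c,s,0],[0,0,-1]]).T)*R.from_euler("x",-tilt,degrees=True)
E
python3 - <<'E'
from h import *
im=env.get_image("wrist"); save(im,"w1.png"); p=pts(im,im["range_z"]>0)
p=p[(np.hypot(p[:,0]-.509,p[:,1]+.275)<.11)]
for lo,hi in((.015,.03),(.06,.078)):
    q=p[(p[:,2]>lo)&(p[:,2]<hi)]
    r=cv2.minAreaRect((q[:,:2]*1000).astype(np.float32)); print(len(q),np.round(cv2.boxPoints(r)).tolist(),r)
rel([.509,-.275,.043],pose(-14.4))
E
```

```text
t: 6.6
tool_pos: [0.5089, -0.2706, 0.1871]
tcp_rot: [-2.475, -1.927, -0.0]
wrist_force: [-0.4, 0.3, 0.8]
opening: 0.05
grip_force: 0.0
15834 [[420.0, -305.0], [575.0, -345.0], [601.0, -248.0], [446.0, -208.0]] ((510.6990051269531, -276.52197265625), (100.16336822509766, 160.284423828125), 75.2828598022461)
1556 [[495.0, -312.0], [508.0, -315.0], [527.0, -241.0], [514.0, -238.0]] ((510.9700927734375, -276.4156188964844), (75.95873260498047, 13.706485748291016), 75.67814636230469)
shift units [-0.15  0.03  4.83] turn units [-0.02 -0.02  0.04] 6.65
```

View pics/w1.png

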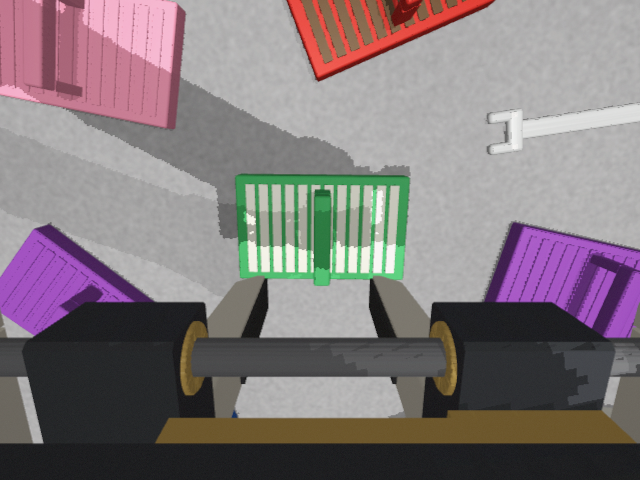

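The wrist view shows the green filter's handle at (322,235), centred between the fingers. Now I descend, grip and lift.

```bash

python3 -m jog '[[0,0,0,-0.18,0.08,0.8,50],[0,0,0,0,0,0.8,50],[0,0,0,0,0,0.8,50],[0,0,0,0,0,0.8,50],[0,0,0,0,0,0.8,50],[0,0,0,0,0,0.5,50],[0,0,0,0,0,0.33,50],[0,0,0,0,0,0,50],[0,0,0,0,0,0,0],[0,0,0,0,0,0,0],[0,0,0,0,0,0,0],[0,0,0,0,0,0,0],[0,0,0,0,0,0,0]]' 45
python3 -m jog '[[0,0,0,0,0,-0.3,0],[0,0,0,0,0,-0.8,0],[0,0,0,0,0,-1,0],[0,0,0,0,0,-1,0],[0,0,0,0,0,-1,0],[0,0,0,0,0,-1,0],[0,0,0,0,0,-0.5,0],[0,0,0,0,0,0,0]]'
python3 - <<'E'
from h import *
# housing-frame plan
H=np.array([.5656,.1851]);yaw=9.1;t=np.radians(yaw)
for th,xb,zb in ((25,-30,50),(25,-36,28),(25,-72,11),(20,-73,9),(15,-75,8),(10,-77,7),(5,-79,7),(0,-80,6.5)):
    a=np.radians(th);c,s=np.cos(a),np.sin(a)
    hx,hz=xb+80*c-62*s,zb+80*s+62*c      # bar centre
    tx,tz=hx+19*s,hz-19*c                # TCP
    lipgap=47-(zb+(-60-xb)*np.tan(a)+22/c)
    w=np.array([H[0]+np.cos(t)*tx/1e3,H[1]+np.sin(t)*tx/1e3,tz/1e3])
    print(th,"tcp hf",round(tx,1),round(tz,1),"world",np.round(w,4),"lipgap",round(lipgap,1),"topcorner x",round(xb-22*s,1),"right",round(xb+160*c,1),round(zb+160*s,1))
rel([.5656,.1851,.2],pose(yaw,0))
E
```

```text
t: 8.28
tool_pos: [0.5097, -0.2794, 0.0439]
tcp_rot: [-2.481, -1.927, 0.0]
wrist_force: [-1.4, 0.4, 1.1]
opening: 0.0134
grip_force: 45.0
t: 9.28
tool_pos: [0.5102, -0.2796, 0.2123]
tcp_rot: [2.48, 1.926, 0.001]
wrist_force: [0.3, 0.5, -3.3]
opening: 0.0139
grip_force: 45.0
25 tcp hf 24.3 122.8 world [0.5896 0.1889 0.1228] lipgap -13.3 topcorner x -39.3 right 115.0 117.6
25 tcp hf 18.3 100.8 world [0.5837 0.188  0.1008] lipgap 5.9 topcorner x -45.3 right 109.0 95.6
25 tcp hf -17.7 83.8 world [0.5482 0.1823 0.0838] lipgap 6.1 topcorner x -81.3 right 73.0 78.6
20 tcp hf -12.5 76.8 world [0.5532 0.1831 0.0768] lipgap 9.9 topcorner x -80.5 right 77.4 63.7
15 tcp hf -8.9 70.2 world [0.5569 0.1837 0.0702] lipgap 12.2 topcorner x -80.7 right 79.5 49.4
10 tcp hf -5.7 63.2 world [0.56   0.1842 0.0632] lipgap 14.7 topcorner x -80.8 right 80.6 34.8
5 tcp hf -3.1 56.8 world [0.5626 0.1846 0.0568] lipgap 16.3 topcorner x -80.9 right 80.4 20.9
0 tcp hf 0.0 49.5 world [0.5656 0.1851 0.0495] lipgap 18.5 topcorner x -80.0 right 80.0 6.5
shift units [15.46 -2.04  0.4 ] turn units [ 0.01  0.01 -3.9 ] 9.275
```

```bash

python3 -m jog '[[0,0,-0.8,0,0,0,0],[0,0,-0.8,0,0,0,0],[0,0,-0.8,0,0,0,0],[0,0,-0.8,0,0,0,0],[0,0,-0.7,0,0,0,0]]'
python3 -m jog '[[0,0,0,0.5,0.2,0,0],[0,0,0,0.93,0.32,0,0],[0,0,0,0.93,0.32,0,0],[0,0,0,0.93,0.32,0,0],[0,0,0,0.93,0.32,0,0],[0,0,0,0.93,0.32,0,0],[0,0,0,0.93,0.32,0,0],[0,0,0,0.93,0.32,0,0],[0,0,0,0.93,0.32,0,0],[0,0,0,0.93,0.32,0,0],[0,0,0,0.93,0.32,0,0],[0,0,0,0.93,0.32,0,0],[0,0,0,0.93,0.32,0,0],[0,0,0,0.93,0.32,0,0],[0,0,0,0.93,0.32,0,0],[0,0,0,0.93,0.32,0,0],[0,0,0,0.45,0.1,0,0],[0,0,0,0,0,0,0]]'
python3 -m jog '[[-0.8,0,0,0,0,0,0],[-0.8,0,0,0,0,0,0],[-0.8,0,0,0,0,0,0],[-0.8,0,0,0,0,0,0],[-0.8,0,0,0,0,0,0],[-0.17,0,0,0,0,0,0],[0,0,0,0,0,0,0]]'
python3 - <<'E'
from h import *
im=env.get_image("scene"); save(im,"s1.png",(300,60,260,240),2.5)
c=im["color"].astype(int); g=(c[...,1]>c[...,0]+40)&(c[...,1]>c[...,2]+30); g[:, :300]=0
p=pts(im,g); s=env.read_state(); q=R.from_rotvec(s["tcp_rot"]).inv().apply(p-s["tool_pos"])*1000
q=q[np.abs(q).max(1)<150]; print("green in tool frame mm",np.round(np.percentile(q,[1,50,99],axis=0),1).tolist())
rel([.5837,.188,.1008],pose(9.1,25))
E
```

```text
t: 9.9
tool_pos: [0.5089, -0.2787, 0.2097]
tcp_rot: [-2.033, -2.39, 0.001]
wrist_force: [0.0, -0.2, -3.0]
opening: 0.0136
grip_force: 45.0
t: 12.15
tool_pos: [0.5894, 0.1877, 0.2109]
tcp_rot: [-2.035, -2.392, 0.002]
wrist_force: [0.4, 0.0, -3.8]
opening: 0.0138
grip_force: 45.0
t: 13.02
tool_pos: [0.5904, 0.185, 0.2118]
tcp_rot: [1.832, 2.144, 0.474]
wrist_force: [0.9, -0.6, -2.6]
opening: 0.0137
grip_force: 45.0
green in tool frame mm [[-48.1, -74.2, -26.7], [-33.5, 27.8, 23.3], [51.4, 81.1, 41.0]]
shift units [ 0.12 -1.77  3.26] turn units [ 0.    0.01 -0.01] 13.075
```

View pics/s1.png

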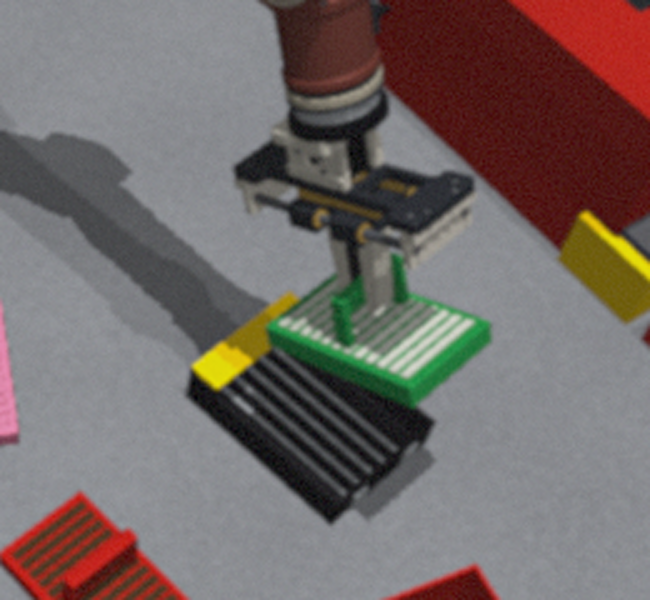

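The scene picture shows the filter held over the housing, its low end towards the yellow lip (crop 270,330) and its far end raised, as planned. Next it goes down in front of the lip.

```bash

python3 -m jog '[[0,0,0,0.05,-0.3,0.5,0],[0,0,0,0,-0.45,0.8,0],[0,0,0,0,-0.45,0.8,0],[0,0,0,0,-0.4,0.7,0],[0,0,0,0,-0.27,0.46,0],[0,0,0,0,0,0,0]]'
python3 - <<'E'
from h import *
rel([.5837,.188,.1008],pose(9.1,25)); rel([.5482,.1823,.0838],pose(9.1,25))
E
```

```text
t: 13.82
tool_pos: [0.581, 0.1856, 0.0981]
tcp_rot: [1.832, 2.146, 0.472]
wrist_force: [-0.6, 0.1, -3.2]
opening: 0.0138
grip_force: 45.0
shift units [ 0.07  0.13 -0.04] turn units [-0.02  0.01 -0.01] 13.825
shift units [ 0.06 -1.2  -0.03] turn units [-0.02  0.01 -0.01] 13.825
```

```bash

python3 -m jog '[[0,0,0,0,-0.3,0,0],[0,0,0,0,-0.4,0,0],[0,0,0,0,-0.35,0,0],[0,0,0,0,-0.2,0,0],[0,0,0,0,0,0,0]]'
python3 - <<'E'
from h import *
im=env.get_image("scene"); save(im,"s2.png",(320,100,200,180),3)
rel([.5482,.1823,.0838],pose(9.1,25))
E
```

```text
t: 14.45
tool_pos: [0.5503, 0.1829, 0.0905]
tcp_rot: [1.836, 2.152, 0.461]
wrist_force: [-0.3, -0.5, -3.3]
opening: 0.0138
grip_force: 45.0
shift units [-0.   -0.17  0.17] turn units [-0.11  0.02 -0.  ] 14.5
```

View pics/s2.png

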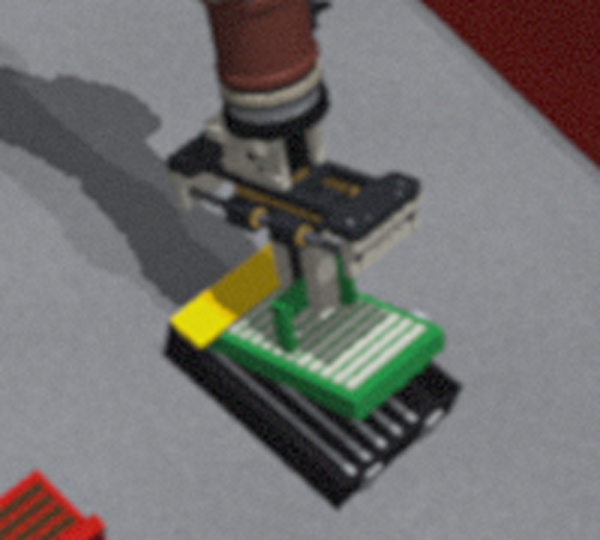

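The low end is tucked under the yellow lip (crop 215,335), the far end is above the housing, and there is no contact force. I'll swing it down in stages.

```bash

python3 -m jog '[[0.37,0,0,0,-0.09,0.21,0],[0.37,0,0,0,-0.09,0.21,0],[0.415,0,0,0,0.02,0.11,0],[0.415,0,0,0,0.02,0.11,0],[0,0,0,0,0,0,0]]'
python3 - <<'E'
from h import *
t=np.radians(9.1)
for a,x,z in ((15,-12,70),(10,-8.5,63.5),(5,-6,57),(0,-3,49.5)):
    rel([.5656+np.cos(t)*x/1e3,.1851+np.sin(t)*x/1e3,z/1e3],pose(9.1,a))
E
```

```text
t: 15.12
tool_pos: [0.5557, 0.1833, 0.0711]
tcp_rot: [1.919, 2.247, 0.294]
wrist_force: [-0.2, 0.5, -3.9]
opening: 0.0137
grip_force: 45.0
shift units [ 0.01 -0.07  0.02] turn units [ 0.01  0.03 -0.01] 15.125
shift units [ 0.01 -0.02  0.26] turn units [ 0.84  0.03 -0.01] 15.125
shift units [0.01 0.01 0.49] turn units [ 1.67  0.03 -0.01] 15.125
shift units [0.01 0.04 0.76] turn units [ 2.51  0.03 -0.01] 15.125
```

```bash

python3 -m jog '[[0.42,0,0,0,-0.02,0.13,0],[0.42,0,0,0,-0.02,0.13,0],[0.42,0,0,0,0,0.12,0],[0.42,0,0,0,0,0.12,0],[0.42,0,0,0,0,0.13,0],[0.42,0,0,0,0,0.13,0],[0,0,0,0,0,0,0]]'
python3 - <<'E'
from h import *
t=np.radians(9.1); x,z=-3,49.5
rel([.5656+np.cos(t)*x/1e3,.1851+np.sin(t)*x/1e3,z/1e3],pose(9.1,0))
for n,cr in(("scene",(320,100,200,180)),):
    im=env.get_image(n); save(im,"s3.png",cr,3)
E
```

```text
t: 16.0
tool_pos: [0.5584, 0.1837, 0.049]
tcp_rot: [2.039, 2.387, -0.001]
wrist_force: [1.5, -0.5, 1.7]
opening: 0.0135
grip_force: 45.0
shift units [ 0.01  0.14 -0.02] turn units [ 0.01  0.02 -0.02] 16.0
```

View pics/s3.png

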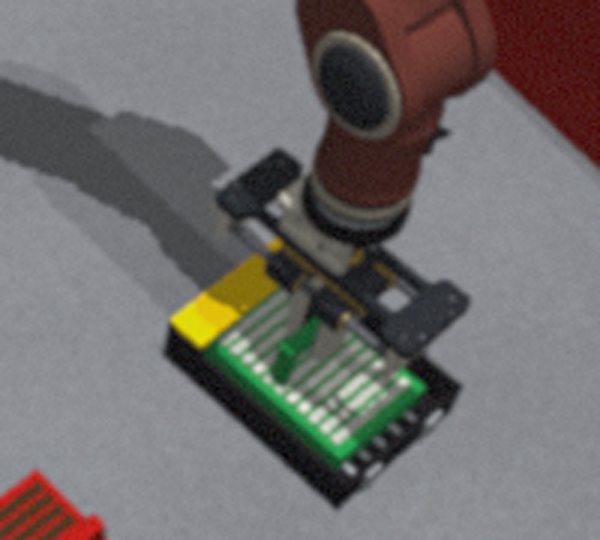

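The filter lies flat in the housing with its near end under the lip, and the force shows it rests on the floor. I release and back off.

```bash

python3 -m jog '[[0,0,0,0,0.12,0,0],[0,0,0,0,0,0,36],[0,0,0,0,0,0,36],[0,0,0,0,0,0,36],[0,0,0,0,0,0,36],[0,0,0,0,0,-0.4,36],[0,0,0,0,0,-0.8,36],[0,0,0,0,0,-1,36],[0,0,0,0,0,-1,36],[0,0,0,0,0,-1,36],[0,0,0,0,0,-1,36],[0,0,0,0,0,0,36],[0,0,0,0,0,0,36]]'
python3 - <<'E'
from h import *
t=np.radians(9.1); ex=np.array([np.cos(t),np.sin(t)]); ey=np.array([-ex[1],ex[0]])
for n in("wrist","scene"):
    im=env.get_image(n); save(im,"f_"+n+".png")
    p=pts(im,im["range_z"]>0)
    d=p[:,:2]-[.5656,.1851]; h=np.c_[d@ex,d@ey,p[:,2]]*1000
    b=h[(np.abs(h[:,0])<25)&(np.abs(h[:,1])<55)&(h[:,2]>66)&(h[:,2]<85)]
    if len(b): print(n,"bar",len(b),np.round(np.percentile(b,[2,50,98],axis=0),1).tolist())
    f=h[(np.abs(h[:,0]-5)<60)&(np.abs(h[:,1])<45)&(h[:,2]>20)&(h[:,2]<40)]
    if len(f)>50:
        A=np.c_[f[:,:2],np.ones(len(f))]; k=np.linalg.lstsq(A,f[:,2],rcond=None)[0]; print(" top plane deg",np.degrees(k[:2]),k[2])
E
```

```text
t: 17.68
tool_pos: [0.56, 0.1844, 0.2035]
tcp_rot: [-2.039, -2.388, 0.008]
wrist_force: [0.2, -0.4, -0.9]
opening: 0.0358
grip_force: 0.0
wrist bar 1482 [[-13.6, -32.6, 73.5], [-6.9, 5.1, 76.0], [-0.1, 39.9, 77.4]]
 top plane deg [0.05856118 0.18251202] 28.746411711528157
scene bar 202 [[-13.3, -34.2, 67.0], [-4.9, 2.2, 74.0], [0.9, 38.1, 78.7]]
 top plane deg [0.06658293 0.22414561] 27.58973132091815
```

View pics/f_wrist.png

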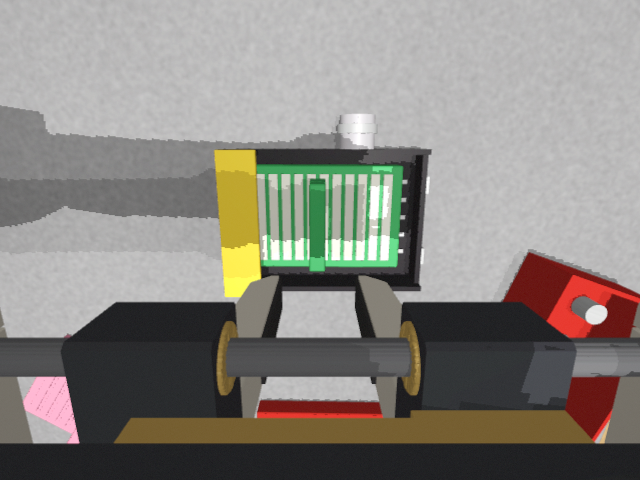

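The wrist view shows the filter flat in the housing, its handle at (317,225) and its near end under the lip (260,215). Its centre is at about x -7 mm, y +3 mm, within tolerance, and the gripper is clear.

```bash
python3 -c "
from bench import env
print(env.job_done())"
```

```text
the job is handed in; nothing more can be done
None
```

The job is handed in: the new filter lies flat in the housing with one end under the lip and its handle up, about 7 mm lengthwise and 3 mm sideways off centre; the arm is clear and never went near the used filter.

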